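Nip the cracked treble key in the cam clamp

TASK

The cracked accordion key lies loose between the fence and the black iron cam of the clamping jig. With the gripper empty, set a fingertip on the plain round rim of the cam, a good finger's breadth (25 mm or more) clear of its notch, run it along the rim into the notch, and press against the notch's side wall from inside to swing the cam anticlockwise (seen from above) until it nips the key tight against the cork-faced fence; then take the finger away, leaving it clamped. Do not touch, lift or crush the key itself, and leave the other things on the bench alone.

Things in the scene. Friction and masses are not known exactly. Their poses are not given: they have to be found in the camera images.
- jig: Fixed wooden clamping jig. Origin: on the bench directly under the cam's pivot bolt. x points from the bolt to the fence, y along the fence, z up. Plywood baseboard 12 mm thick (top at z = 12 mm) from x -80 to +118 and y -117 to +81 mm.
- fence (a point): Point on the jig's fence (dark wood strip along the jig's y with a cork face looking to the jig's -x): middle of the cork face, 88.4 mm from the pivot axis, 10 mm over the baseboard. Fence top 34 mm over the bench.
- stop (a point): Point on the jig's end stop (block at the +y end of the fence, its face looking to the jig's -y, top 30 mm over the bench), 9 mm over the baseboard. The turning cam draws the key against it.
- cam: Black iron eccentric cam: disc 120 mm across, 24 mm thick, underside 14 mm and top 38 mm over the bench, one open notch cut through its rim. Turns about a vertical bolt whose nut stands 14 mm proud. Origin: on the pivot axis at the underside. The disc's round centre is 10 mm off, at (0, +10) mm in the cam's x, y. The cam's x axis is parallel to the notch's centre line and points out of its mouth.
- cam_top (a point): Middle of the cam's top face over the pivot. How the cam acts: at the start the notch faces 130 to 172 degrees from the jig's x (anticlockwise from above). Turned anticlockwise it moves freely against about 0.25 N m drag (5 N at the notch), stays where it is left, and nips the key when the notch faces about 220 to 224 degrees; nipped well when the finger in the notch meets 12 to 18 N.
- notch: The notch's two side walls and floor, fixed in the cam. Origin at the disc's round centre, underside, axes as the cam's. The walls are parallel, at y = +21 and y = -21 mm (42 mm clear width); the floor is at x = +40 mm, the open mouth on the rim at x = about 56 to 60 mm. The wall at +y is the one to press anticlockwise.
- rim_near: The plain rim next to the notch, fixed in the cam, same origin and axes as the notch: the round side face, radius 60 mm, on both sides of the notch from its lips out to 33 degrees from the notch's centre line (13 mm along the rim from the lip).
- rim_far: The plain rim farther off, fixed in the cam, same origin and axes as the notch: the round side face, radius 60 mm, between 37 and 125 degrees from the notch's centre line on either side (more than 17 mm along the rim from the lip).
- key: Loose cracked treble key: wooden head with a mother-of-pearl top, 22 mm wide (x), 120 mm long (y), 16 mm high, with a 12 mm wide, 45 mm long wooden tail beyond its -y end; 70 g. Origin: middle of the underside of the head. It lies on the baseboard along the fence, 3 to 5 mm short of the fence.
- mallet: Bystander: olive-wood mallet lying on its side, head 64 mm across and 95 mm long, whole length 245 mm along its x; origin on the bench under its handle, 117 mm from the end of its head.
- button1: Bystander: jet-black bass button on the jig's baseboard, 15 mm across, 12.5 mm high, origin under its centre.
- button2: Bystander: second such button on the jig's baseboard.
- button3: Bystander: third such button, on the bench.
- rod: Bystander: bent brass bass rod 5 mm thick, 160 mm long along its x, lying on the bench beside the jig; origin on the bench near its middle.
- screwdriver: Bystander: screwdriver 200 mm long lying on the bench to the left.
- glue: Bystander: glue bottle standing on the bench to the right, 52 mm across, 130 mm high, origin under its centre.
Not all that is in view belongs to the job. What is shaped like the key but red or yellow is not meant.

How it is judged (in metres and radians):
On the way, in this order (a step that is already met when the one before it is completed fails the run):
1. a fingertip touches the plain rim of the cam well clear of the notch (beyond 37 degrees from the notch's centre line) (contact force between the fingers and rim_far above 0.3 N and contact force between the fingers and rim_near below 0.1 N), for 0.2 s.
2. it runs along the rim to the part next to the notch (contact force between the fingers and rim_near above 0.2 N and contact force between the fingers and rim_far below 0.1 N), for 0.05 s.
3. the fingertip presses on the notch from inside while the key is still loose (contact force between the fingers and notch above 1 N and contact force between cam and key below 0.5 N), for 0.1 s.
4. pressing in the notch drives the cam against the key (contact force between the fingers and notch above 2 N and contact force between cam and key above 4 N), for 0.1 s.
At the end, for the whole second after the job is handed in: The cam presses on the key with more than 3 N; the key lies flat on the baseboard against the fence (within 1.7 mm, parallel within 0.04 rad); key and cam are at rest (contact force between cam and key above 3 N and x of key in the frame of jig between 0.0757 and 0.0794 m and angle between the y axis of key and the y axis of jig, either way round below 0.04 rad and z of key in the frame of jig below 0.015 m and angle between key's own z axis and vertical below 0.06 rad and linear speed of key below 0.01 m/s and angular speed of cam below 0.05 rad/s); the robot touches nothing.
It fails at once if the key is lifted or tipped (z of key in the frame of jig above 0.018 m or angle between key's own z axis and vertical above 0.2 rad).
It fails at once if the key is crushed (cam force over 80 N) (contact force between cam and key above 80 N).
It fails at once if the robot handles the key itself (contact force between the arm and key above 2 N).
It fails at once if a bystander is disturbed (moved more than 15 mm) (distance of any of mallet, button1, button2, button3, rod, screwdriver, glue from where it was at the start of the episode above 0.015 m).
It also fails if it takes over 72 s, if anything falls off the work surface, if the arm or the gripper's body presses on something with over 40 N, if the wrist force passes 120 N, or if a joint passes its speed limit or range.

ROBOT

A 6-joint arm with a two-finger parallel gripper is mounted at the origin on the work surface. World frame = base frame: x ahead of the robot, y to its left, z up, the work surface at z = 0. Lengths are in m, angles in degrees, forces in N, time in s.
With the tool pointing down it reaches from about 0.35 to 0.875 m from the base axis. Payload 4.2 kg.
Tool frame: the origin (TCP) lies midway between the tips of the shut fingers; the grasp point (between the pads) lies 19 mm behind it; z points along the fingers, y is the line along which they close (so a half turn about z gives the same grasp; the last joint's range is limited). The gripper opens to 87 mm and grips with 3 to 60 N. Pads are 19 mm wide; open, the fingers measure 117 mm over their backs; the gripper's body (75 mm by 190 mm) begins 51 mm behind the grasp point.
Start: joints at [14.817, 22.042, 0.453, 0, -68.411, -14.817], TCP at [0.625, 0, 0.223] pointing down, gripper open.
Joint ranges: [-179.83, 179.83], [-69.29, 118.12], [-61.27, 80.66], [-181.25, 117.63], [-171.15, -9.14], [-177.46, 177.46]. Speed limits (degrees/s): [159.86, 159.86, 180, 180, 180, 180].

INTERFACE

Orientations are given as a 3x3 rotation matrix whose columns are the frame's x, y, z axes.
In Python, from station import r, cams gives the robot as it stands.
- The arm moves only by the tool play_rows, never from a script. Its argument "commands" is text: rows parted by semicolons, each of 6 numbers parted by spaces: the shift along the world's x, y, z normalised to -1 to 1, where 1 is 30 mm, then the turn, a rotation vector about the world's x, y, z normalised to -1 to 1, where 1 is 0.15 rad. A call has 1 to 20 rows; each row shifts and turns the commanded pose from where the row before left it; what a row does not reach is not made up. A row lasts 1/10 s, in which the tool goes at most 50 mm and 8.59 degrees, less where a joint would pass 70% of its speed; a pose out of reach is approached as far as the arm can. A call with a number of a shift or a turn outside -1 to 1 is refused whole. A call with a gripper value outside its range is refused whole. "grip" is the finger opening in mm, from 0 to 87, set as the call begins (left out, the last holds). The fingers move at their own pace and stop on an object; the grip force is fixed at half the most. Time passes only in rows, so rows that do not move let the fingers close. It gives the time, the measured TCP pose, the force, the opening and the grip force at its end, in the units of the state.
- r.sense(): the state, without advancing time (a new reading comes with each control period).
- cams.capture(name): name is "scene" or "side" or "wrist"; returns (picture, depth): 420x560x3 uint8, blue, green, red; 420x560 float32, m along the optical axis (not along the pixel's ray), 0 where there is no reading.
- cams.camera_info(name): a dict with "mtx" (3x3 intrinsics, pixels), "R" (3x3) and "t" (3): a world point X has camera coordinates R X + t. Camera axes: x right, y down, z forward; pixel columns grow to the right and rows downward; lengths in m; the calibration is good to about 2 mm. A picture is of the moment at which its call begins: read the wrist's pose just before it. camera_info takes no time and is no camera call; for the wrist camera it gives the pose at the moment of the call.
- r.finish_job(): hands the job in; it is judged then, once.
The state is a dict: "time_s": time; "joints": joint angles; "joint_velocities": joint speeds; "effort": joint torques, N m; "tcp_pos": TCP position; "ee_rot": TCP orientation; "wrist_force": force on the tool from outside, world axes, zero at the start; "moment": the same for the moment, N m; "gripper_width": opening from 0.0 (shut) to 1.0 (fully open); "gripper_force": force on a finger pad.
Only numpy, scipy, OpenCV 4.12 (cv2) and the standard library are available. Lean on these libraries where they do the work, as an engineer would, in place of code of your own. Each camera call takes 0.05 s, during which the arm holds its last target. There are 200 camera calls.

## Working session

There is one attempt and no reset: what is moved stays moved. The work goes in short steps, Python scripts to look and compute and a tool call to move; the robot and the scene stay as the last step left them, time stands still between calls to the robot, and variables do not carry over. Pictures are saved under pics/ and viewed, at most 10 in all, crops included, and the job is handed in when it is done.

Besides the shell and the picture viewer there is one more tool, called after "Request:" as name(argument=value, ...) on one line, values as JSON. play_rows: Moves the arm, as the interface text tells. Scaled input: -1 to 1 covers 30 mm each way for a shift and 0.15 rad each way for a turn. Its arguments: {"type":"object","properties":{"commands":{"type":"string"},"grip":{"type":"number"}},"required":["commands"]}

```bash
mkdir -p pics; ls; python3 - <<'E'
from station import r,cams
import cv2,numpy as np
s=r.sense(); print(s['time_s'],s['tcp_pos'],s['wrist_force'],s['gripper_width'])
ims=[]
for n in ['scene','side','wrist']:
    p,d=cams.capture(n); cv2.imwrite(f'pics/{n}0.png',p); np.savez(f'{n}0.npz',p=p,d=d,**cams.camera_info(n))
    print(n,np.round(cams.camera_info(n)['R'],3).tolist(),np.round(cams.camera_info(n)['t'],3), cams.camera_info(n)['mtx'][0][0], (d>0).mean())
E
```

```text
pics
0.0 [6.24388961e-01 4.71999860e-05 2.21450721e-01] [ 0.52518198 -0.0644474  -0.08382495] 1.0006966541356375
scene [[0.589, 0.808, -0.005], [0.7, -0.513, -0.496], [-0.404, 0.289, -0.868]] [-0.296 -0.322  1.77 ] 536.259686068563 0.996156462585034
side [[-0.993, -0.118, 0.012], [-0.079, 0.58, -0.811], [0.088, -0.806, -0.585]] [0.506 0.094 1.02 ] 396.12586922793355 0.9959141156462585
wrist [[-1.0, 0.0, 0.002], [0.001, 0.958, 0.287], [-0.002, 0.287, -0.958]] [ 0.625 -0.035  0.391] 350.6554521927967 0.9959353741496598
```

View pics/scene0.png

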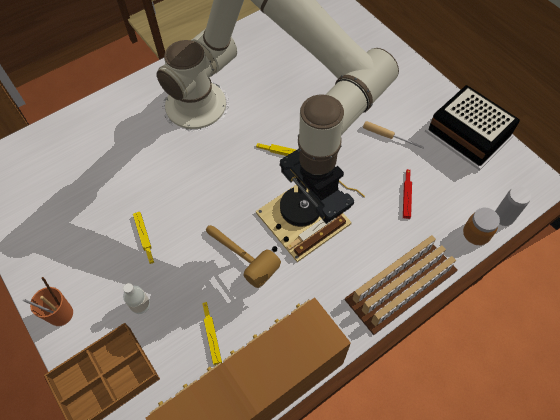

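View pics/wrist0.png

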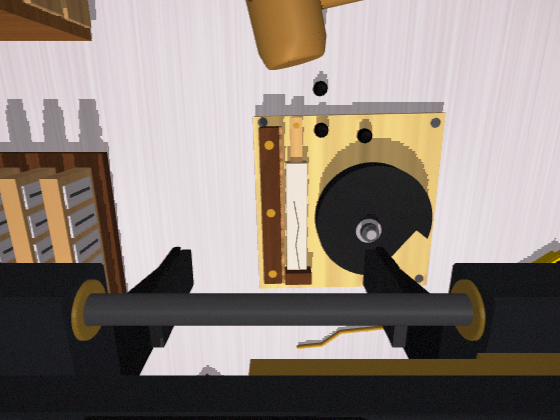

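The wrist view shows the jig seen from above:

- Dark fence at about (270,200), with the white key beside it at (297,215).
- Black cam around (373,218), bolt at (368,230), and the notch opening lower right at (415,250).
- Buttons at (321,130), (365,135) and (320,88), with the mallet above them.
- The red and yellow keys in the scene view, (407,193), (143,235), (212,335) and (275,149), are decoys. The key meant is the pearl one on the jig.

Next I'll measure the cam.

```bash
cat > h.py <<'E'
import cv2,numpy as np
from scipy.optimize import least_squares
def world(d,I):
    v,u=np.mgrid[:d.shape[0],:d.shape[1]]
    P=np.stack([u*d,v*d,d],-1)@np.linalg.inv(I['mtx']).T
    return (P-I['t'])@I['R']
def ray(px,I,z):
    D=np.linalg.inv(I['mtx'])@np.r_[px,1.]; D=I['R'].T@D; C=-I['R'].T@I['t']
    return C+D*(z-C[2])/D[2]
def measure(p,d,I,box,gate=(.030,.046)):
    x0,x1,y0,y1=box
    W=world(d,I); g=p.max(-1)
    m=((g<70)&(W[...,2]>gate[0])&(W[...,2]<gate[1])).astype(np.uint8)
    k=np.zeros_like(m); k[y0:y1,x0:x1]=m[y0:y1,x0:x1]
    k=cv2.morphologyEx(k,cv2.MORPH_OPEN,np.ones((3,3)))
    n,l,st,_=cv2.connectedComponentsWithStats(k); i=1+st[1:,4].argmax(); k=(l==i).astype(np.uint8)
    zt=np.median(W[k>0][:,2]); print('cam top z',zt)
    c=max(cv2.findContours(k,0,cv2.CHAIN_APPROX_NONE)[0],key=cv2.contourArea)[:,0]
    Q=np.array([ray(q,I,.038)[:2] for q in c])
    f=least_squares(lambda a:np.hypot(*(Q-a[:2]).T)-.060,Q.mean(0),loss='soft_l1',f_scale=.001)
    C=f.x; print('disc centre',C); rr=np.hypot(*(Q-C).T); an=np.degrees(np.arctan2(*(Q-C).T[::-1]))%360
    for a in range(0,360,10):
        s=(an>=a)&(an<a+10)
        if s.any(): print(a,round(1e3*rr[s].min(),1),round(1e3*rr[s].max(),1),end=' | ')
    print(); return C,k,Q,rr,an
E
python3 - <<'E'
from h import *
I=dict(np.load('wrist0.npz')); p,d=I['p'],I['d']
C,k,Q,rr,an=measure(p,d,I,(300,450,150,290))
W=world(d,I)
print('nut',ray((369,229),I,.052), W[229,369])
for q in [(262,127),(282,127),(262,282),(282,282),(264,122),(435,123),(365,135),(321,130)]: print(q,np.round(ray(q,I,.034)[:2],4),np.round(W[q[1],q[0]],4))
cv2.imwrite('pics/crop.png',cv2.resize(np.hstack([p[100:300,240:460],cv2.cvtColor(k*255,8)[100:300,300:460]]),None,fx=2,fy=2))
E
```

```text
cam top z 0.038136674400485626
disc centre [0.52572151 0.0376621 ]
0 58.4 59.3 | 10 57.5 58.3 | 20 57.6 58.7 | 30 58.3 58.9 | 40 59.2 59.5 | 50 59.3 60.3 | 60 59.7 60.6 | 70 32.1 61.1 | 80 31.5 60.7 | 90 29.6 31.7 | 100 28.6 29.7 | 110 30.1 44.0 | 120 42.5 44.5 | 130 41.0 42.3 | 140 40.2 41.5 | 150 41.7 43.2 | 160 43.7 60.9 | 170 59.4 60.6 | 180 60.0 60.4 | 190 59.3 60.3 | 200 59.1 59.8 | 210 58.7 59.7 | 220 58.7 59.3 | 230 56.0 59.0 | 240 58.2 58.7 | 250 58.3 59.1 | 260 58.6 59.3 | 270 58.6 59.3 | 280 57.5 59.7 | 290 58.9 60.1 | 300 56.2 59.8 | 310 59.2 60.0 | 320 59.2 59.9 | 330 58.4 59.9 | 340 59.3 60.1 | 350 59.1 60.0 | 
nut [0.53303882 0.04148009 0.052     ] [0.53181112 0.04307488 0.04758645]
(262, 127) [ 0.6401 -0.0575] [ 0.6402 -0.0573  0.0319]
(282, 127) [ 0.6206 -0.0575] [ 0.6203 -0.0562  0.0122]
(262, 282) [0.6423 0.1104] [0.6434 0.1228 0.0109]
(282, 282) [0.62   0.1104] [0.62   0.1117 0.0315]
(264, 122) [ 0.6381 -0.0622] [ 0.6388 -0.0612  0.0126]
(435, 123) [ 0.4721 -0.0612] [ 0.463  -0.0602  0.0133]
(365, 135) [ 0.5392 -0.0498] [ 0.537  -0.0491  0.0249]
(321, 130) [ 0.5825 -0.0546] [ 0.5814 -0.054   0.0249]
```

View pics/crop.png

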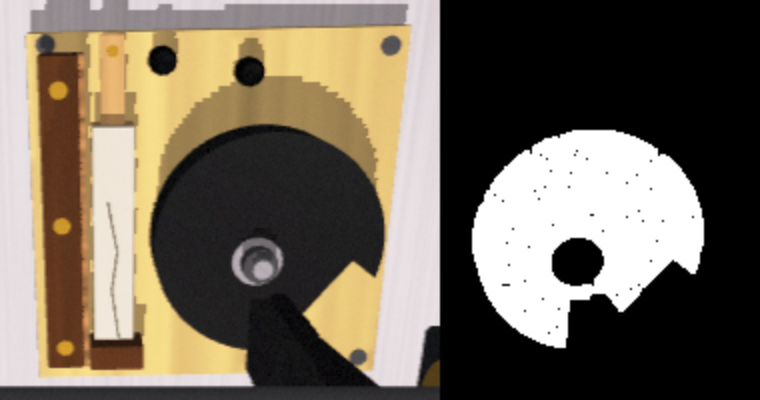

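The cam top comes out at z 38 mm, matching the text. The disc centre is near (0.526, 0.038), the notch faces about 143°, and the jig is nearly aligned with the world axes. I'll approach the rim from the +y side with the fingers shut, about 53° from the notch.

Request:
play_rows(commands="-0.415 0.56 -0.1 0 0 0;-0.415 0.56 -0.1 0 0 0;-0.415 0.56 -0.1 0 0 0;-0.415 0.56 -0.1 0 0 0;-0.415 0.56 -0.1 0 0 0;-0.415 0.56 -0.1 0 0 0;-0.415 0.56 -0.1 0 0 0;-0.415 0.56 -0.1 0 0 0;0 0 0 0 0 0;0 0 0 0 0 0;0 0 0 0 0 0", grip=0)

```text
time_s: 1.25
tcp_pos: [0.5258, 0.1341, 0.1986]
ee_rot: [[-0.0, -1.0, 0.0], [-1.0, 0.0, -0.0], [0.0, -0.0, -1.0]]
wrist_force: [-0.0, -1.0, 0.1]
gripper_width: 0.081
gripper_force: 0.0
```

```bash
python3 - <<'E'
from station import r,cams
from h import *
s=r.sense(); print(s['time_s'],s['tcp_pos'],s['wrist_force'],s['gripper_width'],np.round(s['ee_rot'],3).tolist())
I=cams.camera_info('wrist'); p,d=cams.capture('wrist'); cv2.imwrite('pics/w1.png',p)
np.savez('w1.npz',p=p,d=d,**I)
C,k,Q,rr,an=measure(p,d,I,(0,560,0,420))
W=world(d,I)
print('fingers lowest z region', [ (z,np.round(W[(abs(W[...,2]-z)<.004)&(p.max(-1)<80)].min(0),4),np.round(W[(abs(W[...,2]-z)<.004)&(p.max(-1)<80)].max(0),4)) for z in (s['tcp_pos'][2]+.005,s['tcp_pos'][2]+.02)])
E
```

```text
1.25 [0.52577039 0.13405295 0.1985819 ] [-0.02480781 -1.02023509  0.08625471] 0.08107083489477686 [[-0.0, -1.0, 0.0], [-1.0, 0.0, -0.0], [0.0, -0.0, -1.0]]
cam top z 0.03805916124314979
disc centre [0.52460697 0.03919493]
0 58.0 58.8 | 10 57.6 58.9 | 20 58.2 58.9 | 30 58.3 59.1 | 40 58.7 58.9 | 50 59.0 59.5 | 60 58.1 59.7 | 70 58.9 59.7 | 80 59.1 60.0 | 90 59.1 60.0 | 100 59.2 60.0 | 110 43.0 60.0 | 120 40.9 58.8 | 130 39.6 40.9 | 140 39.5 40.3 | 150 39.8 41.6 | 160 42.1 59.9 | 170 57.6 59.7 | 180 56.7 59.7 | 190 58.9 59.7 | 200 59.1 59.8 | 210 59.1 59.6 | 220 59.1 59.6 | 230 59.1 59.6 | 240 59.1 59.7 | 250 58.9 59.6 | 260 58.7 59.4 | 270 57.0 59.1 | 280 58.6 59.2 | 290 58.8 59.3 | 300 58.6 59.2 | 310 58.6 59.2 | 320 58.3 59.0 | 330 57.3 58.9 | 340 58.1 58.8 | 350 58.0 58.8 | 
fingers lowest z region [(np.float64(0.20358190180678362), array([0.514 , 0.1227, 0.1996]), array([0.5386, 0.1255, 0.2076])), (np.float64(0.2185819018067836), array([0.5136, 0.1226, 0.2146]), array([0.5392, 0.1342, 0.2226]))]
```

View pics/w1.png

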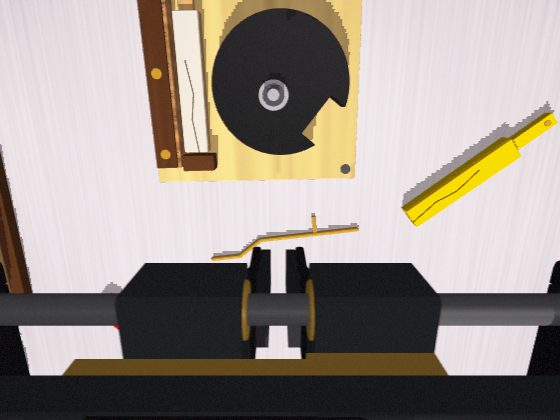

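The closing fingers are near (272,290). The notch is at (325,120), the rod at (290,240) and the stop at (198,162). The rim spot at +y, about (275,155), is clear for descent.

Request:
play_rows(commands="0 -0.3 -0.64 0 0 0;0 0 -0.64 0 0 0;0 0 -0.64 0 0 0;0 0 -0.64 0 0 0;0 0 -0.64 0 0 0;0 0 -0.64 0 0 0;0 0 -0.64 0 0 0;0 0 -0.64 0 0 0;0 0 -0.64 0 0 0;0 0 0 0 0 0;0 -0.1 0 0 0 0;0 -0.1 0 0 0 0;0 -0.1 0 0 0 0;0 0 0 0 0 0")

```text
time_s: 2.7
tcp_pos: [0.5258, 0.1161, 0.0266]
ee_rot: [[-0.001, -1.0, 0.001], [-1.0, 0.001, 0.001], [-0.001, -0.001, -1.0]]
wrist_force: [-0.3, 0.7, 0.1]
gripper_width: 0.004
gripper_force: 0.0
```

Request:
play_rows(commands="0 -0.05 0 0 0 0;0 -0.05 0 0 0 0;0 -0.04 0 0 0 0;0 0 0 0 0 0")

```text
time_s: 3.1
tcp_pos: [0.5253, 0.1121, 0.0258]
ee_rot: [[-0.0, -1.0, -0.0], [-1.0, 0.0, -0.0], [0.0, 0.0, -1.0]]
wrist_force: [-0.4, 0.7, -0.5]
gripper_width: 0.006
gripper_force: 0.0
```

Request:
play_rows(commands="0 -0.03 0 0 0 0;0 0 0 0 0 0")

```text
time_s: 3.3
tcp_pos: [0.5253, 0.1113, 0.0257]
ee_rot: [[-0.0, -1.0, -0.0], [-1.0, 0.0, -0.0], [0.0, 0.0, -1.0]]
wrist_force: [0.2, 0.5, -0.1]
gripper_width: 0.006
gripper_force: 0.0
```

Request:
play_rows(commands="0 -0.03 0 0 0 0;0 0 0 0 0 0")

```text
time_s: 3.5
tcp_pos: [0.5254, 0.1104, 0.0257]
ee_rot: [[-0.0, -1.0, -0.0], [-1.0, 0.0, -0.0], [0.0, 0.0, -1.0]]
wrist_force: [0.2, 0.1, -0.0]
gripper_width: 0.011
gripper_force: 0.0
```

Request:
play_rows(commands="0 -0.03 0 0 0 0;0 0 0 0 0 0")

```text
time_s: 3.7
tcp_pos: [0.5254, 0.11, 0.0258]
ee_rot: [[-0.0, -1.0, 0.0], [-1.0, 0.0, 0.001], [-0.001, -0.0, -1.0]]
wrist_force: [0.1, 2.9, 0.0]
gripper_width: 0.006
gripper_force: 1.3
```

Request:
play_rows(commands="0 -0.03 0 0 0 0;0 0 0 0 0 0")

```text
time_s: 3.9
tcp_pos: [0.5255, 0.1098, 0.0258]
ee_rot: [[-0.0, -1.0, 0.001], [-1.0, 0.0, 0.002], [-0.002, -0.001, -1.0]]
wrist_force: [-2.0, 6.4, -0.1]
gripper_width: 0.002
gripper_force: 3.1
```

Request:
play_rows(commands="0 -0.03 0 0 0 0;0 0 0 0 0 0")

```text
time_s: 4.1
tcp_pos: [0.5255, 0.1097, 0.0258]
ee_rot: [[-0.0, -1.0, 0.001], [-1.0, 0.0, 0.003], [-0.003, -0.001, -1.0]]
wrist_force: [-4.4, 9.2, -0.8]
gripper_width: 0.004
gripper_force: 4.7
```

Contact came at TCP y = 110 mm, so the face sits about 71 mm from the disc centre. I'll ease the force off and run along the rim.

```bash
cat > path.py <<'E'
import numpy as np
def rows(P,rot=None):
    P=np.array(P)*1e3; out=[]; acc=P[0].copy(); ra=0
    for i in range(1,len(P)):
        n=np.round((P[i,:2]-acc[:2])/30,2); acc[:2]+=n*30
        w=round((P[i,2]/1e3-ra)/.15,2) if rot else 0; ra+=w*.15
        out.append(f'{n[0]:g} {n[1]:g} 0 0 0 {w:g}')
    print(';'.join(out)); print('end',acc,ra)
E
python3 - <<'E'
from path import *
C=np.array([.5248,.039]); R=.0704
f=np.radians(np.r_[90:116:2.5]); P=[[.5254,.1077,0]]+[[*(C+R*np.array([np.cos(a),np.sin(a)])),a-np.pi/2] for a in f]
rows(P,1)
E
```

```text
-0.02 0.06 0 0 0 0;-0.1 -0.01 0 0 0 0.29;-0.1 -0 0 0 0 0.29;-0.11 -0.01 0 0 0 0.29;-0.1 -0.02 0 0 0 0.29;-0.1 -0.02 0 0 0 0.29;-0.1 -0.02 0 0 0 0.3;-0.1 -0.03 0 0 0 0.29;-0.09 -0.03 0 0 0 0.29;-0.1 -0.04 0 0 0 0.29;-0.09 -0.04 0 0 0 0.29
end [495.1 102.9   0. ] 0.4364999999999999
```

Request:
play_rows(commands="-0.02 0.06 0 0 0 0;-0.1 -0.01 0 0 0 0.29;-0.1 0 0 0 0 0.29;-0.11 -0.01 0 0 0 0.29;-0.1 -0.02 0 0 0 0.29")

```text
time_s: 4.6
tcp_pos: [0.5142, 0.1094, 0.0264]
ee_rot: [[0.176, -0.984, 0.004], [-0.984, -0.176, 0.002], [-0.001, -0.004, -1.0]]
wrist_force: [1.0, 3.0, -0.1]
gripper_width: 0.003
gripper_force: 1.7
```

Request:
play_rows(commands="-0.1 -0.02 0 0 0 0.29;-0.1 -0.02 0 0 0 0.3;-0.1 -0.03 0 0 0 0.29;-0.09 -0.03 0 0 0 0.29")

```text
time_s: 5.0
tcp_pos: [0.503, 0.107, 0.0266]
ee_rot: [[0.345, -0.939, 0.005], [-0.939, -0.345, 0.003], [-0.001, -0.006, -1.0]]
wrist_force: [0.7, 5.6, -1.1]
gripper_width: 0.004
gripper_force: 2.3
```

Request:
play_rows(commands="-0.1 -0.04 0 0 0 0.29;-0.09 -0.04 0 0 0 0.29;0 0 0 0 0 0;0 0 0 0 0 0")

```text
time_s: 5.4
tcp_pos: [0.4971, 0.1046, 0.0266]
ee_rot: [[0.424, -0.906, 0.005], [-0.906, -0.424, 0.003], [-0.0, -0.006, -1.0]]
wrist_force: [-0.1, 4.9, 0.9]
gripper_width: 0.005
gripper_force: 2.5
```

```bash
python3 - <<'E'
from path import *
C=np.array([.5248,.039]); R=.0702
f=np.radians(np.r_[115:146:2.5]); P=[[.4951,.1029,0]]+[[*(C+R*np.array([np.cos(a),np.sin(a)])),a-np.radians(115)] for a in f[1:]]
rows(P,1)
E
```

```text
-0.09 -0.05 0 0 0 0.29;-0.09 -0.05 0 0 0 0.29;-0.09 -0.06 0 0 0 0.29;-0.08 -0.05 0 0 0 0.29;-0.08 -0.06 0 0 0 0.29;-0.08 -0.07 0 0 0 0.3;-0.08 -0.06 0 0 0 0.29;-0.07 -0.08 0 0 0 0.29;-0.08 -0.07 0 0 0 0.29;-0.06 -0.08 0 0 0 0.29;-0.07 -0.08 0 0 0 0.29;-0.06 -0.08 0 0 0 0.29
end [467.2  79.2   0. ] 0.5234999999999999
```

Request:
play_rows(commands="-0.09 -0.05 0 0 0 0.29;0 0 0 0 0 0")

```text
time_s: 5.6
tcp_pos: [0.4942, 0.103, 0.0265]
ee_rot: [[0.463, -0.886, 0.005], [-0.886, -0.463, 0.003], [-0.0, -0.005, -1.0]]
wrist_force: [-0.6, 4.8, -0.1]
gripper_width: 0.003
gripper_force: 2.4
```

Request:
play_rows(commands="-0.09 -0.05 0 0 0 0.29;0 0 0 0 0 0")

```text
time_s: 5.8
tcp_pos: [0.4909, 0.1011, 0.0264]
ee_rot: [[0.501, -0.866, 0.003], [-0.866, -0.501, 0.002], [-0.0, -0.004, -1.0]]
wrist_force: [0.2, 4.4, 1.2]
gripper_width: 0.002
gripper_force: 2.2
```

Request:
play_rows(commands="-0.09 -0.06 0 0 0 0.29;-0.08 -0.05 0 0 0 0.29;-0.08 -0.06 0 0 0 0.29;-0.08 -0.07 0 0 0 0.3")

```text
time_s: 6.2
tcp_pos: [0.481, 0.0936, 0.0261]
ee_rot: [[0.645, -0.764, 0.003], [-0.764, -0.645, 0.002], [0.001, -0.003, -1.0]]
wrist_force: [-0.1, 5.5, 0.4]
gripper_width: 0.004
gripper_force: 2.5
```

Request:
play_rows(commands="-0.08 -0.06 0 0 0 0.29;-0.07 -0.08 0 0 0 0.29;-0.08 -0.07 0 0 0 0.29;-0.06 -0.08 0 0 0 0.29;0 0 0 0 0 0")

```text
time_s: 6.7
tcp_pos: [0.4703, 0.0831, 0.0256]
ee_rot: [[0.766, -0.643, -0.002], [-0.643, -0.766, -0.001], [-0.0, 0.002, -1.0]]
wrist_force: [0.5, -0.8, -0.1]
gripper_width: 0.005
gripper_force: 0.0
```

```bash
python3 - <<'E'
from station import r,cams
from h import *
I=cams.camera_info('wrist'); p,d=cams.capture('wrist'); cv2.imwrite('pics/w2.png',p)
C,k,Q,rr,an=measure(p,d,I,(0,560,0,420))
E
```

```text
cam top z 0.03804767759705627
disc centre [0.52498159 0.03910485]
0 59.6 60.0 | 10 58.9 59.9 | 20 59.4 59.8 | 30 59.3 59.8 | 40 59.3 59.7 | 50 59.2 59.6 | 60 58.0 59.7 | 70 58.5 59.6 | 80 58.8 59.6 | 90 58.3 59.6 | 100 59.3 59.7 | 110 59.3 59.8 | 120 41.5 59.8 | 130 39.9 41.4 | 140 39.3 40.0 | 150 39.5 40.5 | 160 40.6 59.5 | 170 42.9 59.7 | 180 59.4 59.7 | 190 58.6 59.7 | 200 59.4 59.7 | 210 59.3 59.7 | 220 59.3 59.8 | 230 59.4 59.8 | 240 58.6 59.8 | 250 58.9 59.8 | 260 59.5 59.8 | 270 59.6 59.8 | 280 54.2 59.7 | 290 49.8 54.0 | 300 47.5 49.7 | 310 46.8 47.5 | 320 46.8 47.5 | 330 47.6 49.8 | 340 49.9 53.9 | 350 54.1 59.9 |
```

View pics/w2.png

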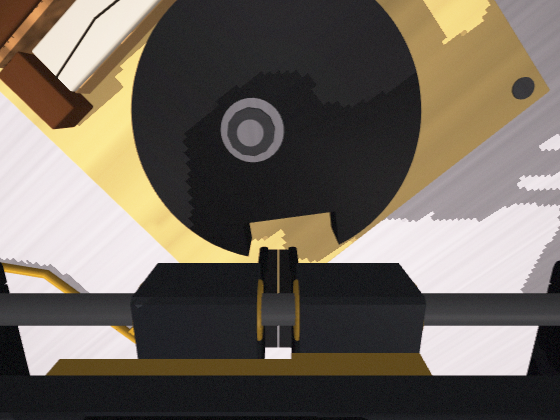

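The notch now faces about 148°, since the cam dragged about 5°. Its mouth spans columns 250–335 with the finger at column 278, so I'll centre the finger and enter.

Request:
play_rows(commands="-0.09 -0.14 0 0 0 0.4;-0.09 -0.14 0 0 0 0.4;0.18 -0.115 0 0 0 0;0.18 -0.115 0 0 0 0;0 0 0 0 0 0")

```text
time_s: 7.25
tcp_pos: [0.4778, 0.0686, 0.0258]
ee_rot: [[0.837, -0.548, 0.001], [-0.548, -0.837, 0.0], [0.001, -0.001, -1.0]]
wrist_force: [-0.2, -0.2, 0.3]
gripper_width: 0.003
gripper_force: 0.0
```

Request:
play_rows(commands="-0.05 -0.08 0 0 0 0;-0.05 -0.08 0 0 0 0;0 0 0 0 0 0")

```text
time_s: 7.55
tcp_pos: [0.4729, 0.0635, 0.0256]
ee_rot: [[0.837, -0.547, -0.001], [-0.547, -0.837, -0.0], [-0.0, 0.001, -1.0]]
wrist_force: [0.3, 0.1, -0.4]
gripper_width: 0.001
gripper_force: 0.0
```

Request:
play_rows(commands="-0.04 -0.07 0 0 0 0;0 0 0 0 0 0")

```text
time_s: 7.75
tcp_pos: [0.472, 0.0616, 0.0258]
ee_rot: [[0.838, -0.546, -0.0], [-0.546, -0.838, -0.0], [-0.0, 0.0, -1.0]]
wrist_force: [0.3, 0.2, -0.1]
gripper_width: 0.005
gripper_force: 0.0
```

Request:
play_rows(commands="-0.04 -0.07 0 0 0 0;0 0 0 0 0 0")

```text
time_s: 7.95
tcp_pos: [0.4708, 0.0595, 0.0257]
ee_rot: [[0.838, -0.546, -0.0], [-0.546, -0.838, -0.0], [-0.0, 0.0, -1.0]]
wrist_force: [0.3, -0.3, -0.1]
gripper_width: 0.005
gripper_force: 0.0
```

```bash
python3 - <<'E'
from path import *
from station import r
print(r.sense()['joints'])
C=np.array([.5303,.0476]); R=.0607
a0=168.7
f=np.radians(a0+3*np.arange(0,22)); P=[[*(C+R*np.array([np.cos(a),np.sin(a)])),a-np.radians(a0)] for a in f]
rows(P,1)
E
```

```text
[ 2.68813531e+01  2.22151790e+01 -3.41927024e+01 -4.81682767e-03
 -3.36071264e+01  3.00076419e+01]
-0.02 -0.1 0 0 0 0.35;-0.01 -0.11 0 0 0 0.35;-0.01 -0.11 0 0 0 0.35;0 -0.1 0 0 0 0.35;0 -0.11 0 0 0 0.35;0.01 -0.1 0 0 0 0.34;0.02 -0.11 0 0 0 0.35;0.02 -0.1 0 0 0 0.35;0.03 -0.1 0 0 0 0.35;0.03 -0.11 0 0 0 0.35;0.03 -0.09 0 0 0 0.35;0.05 -0.1 0 0 0 0.35;0.04 -0.1 0 0 0 0.35;0.05 -0.09 0 0 0 0.35;0.06 -0.09 0 0 0 0.35;0.06 -0.09 0 0 0 0.35;0.07 -0.08 0 0 0 0.34;0.07 -0.08 0 0 0 0.35;0.07 -0.07 0 0 0 0.35;0.08 -0.08 0 0 0 0.35;0.08 -0.06 0 0 0 0.35
end [4.92676690e+02 9.39309555e-02 0.00000000e+00] 1.0995
```

Request:
play_rows(commands="-0.02 -0.1 0 0 0 0.35;-0.01 -0.11 0 0 0 0.35;-0.01 -0.11 0 0 0 0.35;0 -0.1 0 0 0 0.35;0 0 0 0 0 0")

```text
time_s: 8.45
tcp_pos: [0.4706, 0.0476, 0.0259]
ee_rot: [[0.933, -0.36, 0.002], [-0.36, -0.933, 0.001], [0.001, -0.002, -1.0]]
wrist_force: [1.3, 2.1, -0.6]
gripper_width: 0.007
gripper_force: 1.1
```

Request:
play_rows(commands="0 -0.11 0 0 0 0.35;0.01 -0.1 0 0 0 0.34;0.02 -0.11 0 0 0 0.35;0.02 -0.1 0 0 0 0.35")

```text
time_s: 8.85
tcp_pos: [0.4718, 0.0352, 0.0259]
ee_rot: [[0.988, -0.158, 0.001], [-0.158, -0.988, 0.001], [0.001, -0.001, -1.0]]
wrist_force: [-1.6, 4.2, 0.8]
gripper_width: 0.011
gripper_force: 2.1
```

Request:
play_rows(commands="0.03 -0.1 0 0 0 0.35;0.03 -0.11 0 0 0 0.35;0.03 -0.09 0 0 0 0.35;0.05 -0.1 0 0 0 0.35")

```text
time_s: 9.25
tcp_pos: [0.4757, 0.0232, 0.0259]
ee_rot: [[0.999, 0.052, 0.0], [0.052, -0.999, 0.001], [0.0, -0.001, -1.0]]
wrist_force: [-1.7, 4.2, 1.2]
gripper_width: 0.004
gripper_force: 2.2
```

Request:
play_rows(commands="0.04 -0.1 0 0 0 0.35;0.05 -0.09 0 0 0 0.35;0.06 -0.09 0 0 0 0.35;0.06 -0.09 0 0 0 0.35;0 0 0 0 0 0")

```text
time_s: 9.75
tcp_pos: [0.4824, 0.0118, 0.0259]
ee_rot: [[0.966, 0.257, 0.001], [0.257, -0.966, 0.0], [0.001, -0.0, -1.0]]
wrist_force: [-0.5, 3.3, 0.1]
gripper_width: 0.009
gripper_force: 1.3
```

Request:
play_rows(commands="0.07 -0.08 0 0 0 0.34;0.07 -0.08 0 0 0 0.35;0.07 -0.07 0 0 0 0.35;0.08 -0.08 0 0 0 0.35;0.08 -0.06 0 0 0 0.35;0 0 0 0 0 0")

```text
time_s: 10.35
tcp_pos: [0.4931, 0.0007, 0.0259]
ee_rot: [[0.868, 0.497, 0.0], [0.497, -0.868, 0.0], [0.0, -0.0, -1.0]]
wrist_force: [-0.6, 3.6, 2.0]
gripper_width: 0.007
gripper_force: 2.0
```

```bash
python3 - <<'E'
from path import *
from station import r
s=r.sense(); print(s['tcp_pos'],s['wrist_force'])
C=np.array([.5303,.0476]); d=s['tcp_pos'][:2]-C; print(np.hypot(*d),np.degrees(np.arctan2(d[1],d[0]))%360)
R=.0607
a0=168.7+63
f=np.radians(a0+1.5*np.arange(0,12)); P=[[*(C+R*np.array([np.cos(a),np.sin(a)])),a-np.radians(a0)] for a in f]
rows(P,1)
E
```

```text
[0.49310247 0.00074242 0.02589499] [-0.58067207  3.64062457  2.03812705]
0.059827155837603944 231.55596874337482
0.04 -0.03 0 0 0 0.17;0.04 -0.03 0 0 0 0.18;0.05 -0.03 0 0 0 0.17;0.04 -0.03 0 0 0 0.18;0.05 -0.03 0 0 0 0.17;0.04 -0.03 0 0 0 0.18;0.05 -0.02 0 0 0 0.17;0.05 -0.03 0 0 0 0.18;0.05 -0.02 0 0 0 0.17;0.04 -0.02 0 0 0 0.18;0.05 -0.02 0 0 0 0.17
end [507.67941277  -8.73592569   0.        ] 0.28800000000000003
```

Request:
play_rows(commands="0.04 -0.03 0 0 0 0.17;0.04 -0.03 0 0 0 0.18;0.05 -0.03 0 0 0 0.17;0 0 0 0 0 0")

```text
time_s: 10.75
tcp_pos: [0.4967, -0.002, 0.0258]
ee_rot: [[0.826, 0.563, -0.0], [0.563, -0.826, 0.0], [-0.0, -0.0, -1.0]]
wrist_force: [-1.8, 5.0, 1.7]
gripper_width: 0.003
gripper_force: 2.4
```

Request:
play_rows(commands="0.04 -0.03 0 0 0 0.18;0.05 -0.03 0 0 0 0.17;0 0 0 0 0 0")

```text
time_s: 11.05
tcp_pos: [0.4993, -0.0037, 0.0259]
ee_rot: [[0.796, 0.606, -0.0], [0.606, -0.796, 0.0], [0.0, -0.0, -1.0]]
wrist_force: [-1.9, 5.6, 1.8]
gripper_width: 0.002
gripper_force: 2.6
```

Request:
play_rows(commands="0.04 -0.03 0 0 0 0.18;0 0 0 0 0 0")

```text
time_s: 11.25
tcp_pos: [0.5006, -0.0044, 0.0259]
ee_rot: [[0.779, 0.627, -0.0], [0.627, -0.779, 0.001], [0.0, -0.0, -1.0]]
wrist_force: [-1.9, 5.1, 2.8]
gripper_width: 0.005
gripper_force: 2.9
```

Request:
play_rows(commands="0.05 -0.02 0 0 0 0.17;0 0 0 0 0 0")

```text
time_s: 11.45
tcp_pos: [0.5019, -0.0051, 0.0259]
ee_rot: [[0.763, 0.647, -0.001], [0.647, -0.763, 0.0], [-0.0, -0.001, -1.0]]
wrist_force: [-2.0, 5.3, 2.5]
gripper_width: 0.004
gripper_force: 2.8
```

Request:
play_rows(commands="0.05 -0.03 0 0 0 0.18;0 0 0 0 0 0")

```text
time_s: 11.65
tcp_pos: [0.5034, -0.006, 0.0259]
ee_rot: [[0.745, 0.667, -0.0], [0.667, -0.745, 0.0], [-0.0, -0.001, -1.0]]
wrist_force: [-2.7, 6.0, 3.0]
gripper_width: 0.003
gripper_force: 2.9
```

Request:
play_rows(commands="0.03 -0.01 0 0 0 0.1;0 0 0 0 0 0")

```text
time_s: 11.85
tcp_pos: [0.5037, -0.0062, 0.0258]
ee_rot: [[0.735, 0.678, -0.002], [0.678, -0.735, 0.0], [-0.001, -0.001, -1.0]]
wrist_force: [-4.1, 7.2, 3.6]
gripper_width: 0.005
gripper_force: 3.8
```

Request:
play_rows(commands="0.03 -0.01 0 0 0 0;0 0 0 0 0 0")

```text
time_s: 12.05
tcp_pos: [0.5039, -0.0063, 0.0259]
ee_rot: [[0.735, 0.678, -0.003], [0.678, -0.735, 0.001], [-0.002, -0.002, -1.0]]
wrist_force: [-5.7, 8.0, 5.8]
gripper_width: 0.006
gripper_force: 5.1
```

Request:
play_rows(commands="0.02 -0.025 0 0 0 0;0 0 0 0 0 0")

```text
time_s: 12.25
tcp_pos: [0.5041, -0.0065, 0.0258]
ee_rot: [[0.735, 0.678, -0.003], [0.678, -0.735, 0.001], [-0.002, -0.003, -1.0]]
wrist_force: [-7.6, 12.7, 7.2]
gripper_width: 0.007
gripper_force: 7.1
```

Request:
play_rows(commands="0.02 -0.025 0 0 0 0;0 0 0 0 0 0")

```text
time_s: 12.45
tcp_pos: [0.5043, -0.0066, 0.0258]
ee_rot: [[0.735, 0.678, -0.004], [0.678, -0.735, 0.002], [-0.002, -0.004, -1.0]]
wrist_force: [-8.7, 17.0, 8.8]
gripper_width: 0.005
gripper_force: 9.1
```

The finger meets about 18 N, so the key is nipped. I'll hold briefly, back the finger off the wall and lift straight out.

Request:
play_rows(commands="0 0 0 0 0 0;0 0 0 0 0 0;-0.04 0.045 0 0 0 0;-0.04 0.045 0 0 0 0;-0.06 0.065 0 0 0 0;-0.08 0.09 0 0 0 0;0 0 0 0 0 0")

```text
time_s: 13.15
tcp_pos: [0.4997, -0.0015, 0.0256]
ee_rot: [[0.734, 0.679, -0.001], [0.679, -0.734, -0.0], [-0.001, -0.0, -1.0]]
wrist_force: [-1.1, -0.4, 0.3]
gripper_width: 0.005
gripper_force: 0.0
```

Request:
play_rows(commands="0 0 0.2 0 0 0;0 0 0.4 0 0 0;0 0 0.6 0 0 0;0 0 0.7 0 0 0;0 0 0.7 0 0 0;0 0 0.7 0 0 0;0 0 0.7 0 0 0;-0.4 0 0.4 0 0 0;-0.4 0 0 0 0 0;0 0 0 0 0 0")

```text
time_s: 14.15
tcp_pos: [0.4743, -0.0016, 0.1576]
ee_rot: [[0.734, 0.679, -0.001], [0.679, -0.734, 0.0], [-0.001, -0.001, -1.0]]
wrist_force: [0.2, 0.9, -0.4]
gripper_width: 0.004
gripper_force: 0.0
```

```bash
python3 - <<'E'
from station import r,cams
from h import *
s=r.sense(); print(s['time_s'],s['tcp_pos'],s['wrist_force'])
I=cams.camera_info('wrist'); p,d=cams.capture('wrist'); cv2.imwrite('pics/w3.png',p)
C,k,Q,rr,an=measure(p,d,I,(0,560,0,420))
E
```

```text
14.15 [ 0.47429317 -0.00164129  0.1576229 ] [ 0.16442203  0.94681321 -0.39789619]
cam top z 0.038057521206815645
disc centre [0.53771156 0.0403607 ]
0 58.6 59.0 | 10 58.6 59.2 | 20 58.6 59.2 | 30 58.5 59.1 | 40 56.9 59.1 | 50 58.6 59.1 | 60 57.5 59.1 | 70 58.7 59.1 | 80 58.8 59.1 | 90 58.7 59.3 | 100 58.8 59.4 | 110 58.8 59.5 | 120 58.8 59.5 | 130 57.0 59.5 | 140 56.9 59.6 | 150 58.9 59.5 | 160 59.1 59.7 | 170 59.2 59.8 | 180 59.3 60.0 | 190 43.5 60.0 | 200 41.2 59.4 | 210 40.1 41.0 | 220 39.2 40.3 | 230 40.4 41.8 | 240 42.0 60.1 | 250 59.3 60.0 | 260 58.5 59.9 | 270 59.1 59.9 | 280 59.2 59.8 | 290 59.0 59.7 | 300 58.8 59.5 | 310 56.9 59.3 | 320 58.4 59.2 | 330 57.1 59.1 | 340 56.7 59.0 | 350 58.6 59.0 |
```

View pics/w3.png

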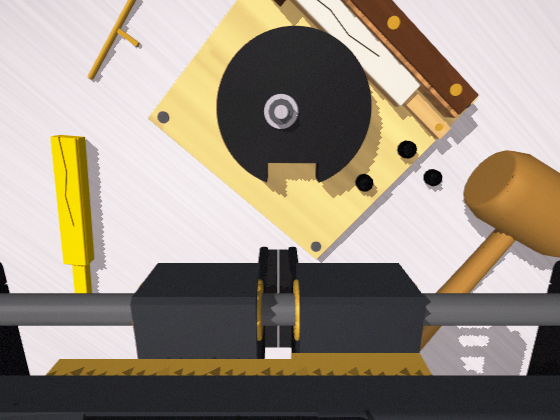

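The picture shows the notch at (292,172) facing about 222°. The key at (370,45) lies flush against the fence, pressed by the cam edge at (365,90). The buttons, mallet and rod are undisturbed.

```bash
python3 -c "
from station import r
print(r.finish_job())"
```

```text
the job is handed in; nothing more can be done
None
```

I swung the cam to about 222° until the finger met about 18 N, then lifted clear; the last picture shows the key flush against the fence and the bystanders in view undisturbed, and I handed the job in at about 14 s, but the hand-in returned no verdict.

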